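# Refit the breath analyser's drip tray

## Robot

A 7-joint arm with a two-finger parallel gripper is mounted at the origin on the work surface. World frame = base frame: x ahead of the robot, y to its left, z up, the work surface at z = 0. Lengths are in m, angles in degrees, forces in N, time in s.
With the tool pointing down it reaches from about 0.4 to 0.875 m from the base axis. Payload 19.3 kg.
Tool frame: the origin (TCP) lies between the finger pads; the fingertips stand 8 mm ahead of it and the grasp point (between the pads) lies 11 mm behind it; y points along the fingers, z is the direction in which the jaws open and shut, and the axes are right-handed (so a half turn about y gives the same grasp; the last joint's range is limited). The gripper opens to 85 mm and grips with 20 to 120 N. Pads are 22 mm wide; open, the fingers measure 114 mm over their backs; the gripper's body (76 mm by 85 mm) begins 54 mm behind the grasp point. The pads swing forward as they close: fully open they stand 13 mm farther back than shut.
Start: joints at [66.394, 29.874, -2.08, 91.645, 1.215, 58.505, -6.463], TCP at [0.209, -0.589, 0.218] pointing down, gripper open.
Joint ranges: [-166.77, 166.77], [-17.47, 122.26], [-85.68, 81.53], [9.62, 139.38], [-72.42, 252.41], [9.2, 110.78], [-144.41, 144.41]. Speed limits (degrees/s): [108.29, 108.29, 136.94, 136.94, 172.46, 172.46, 172.46].

## Interface

Orientations are given as [roll, pitch, yaw] about the fixed x, y, z axes, in that order (R = Rz(yaw) Ry(pitch) Rx(roll)).
In Python, from cell import bot, viewer, ticket gives the robot as it stands.
- The arm moves only by the tool jog_arm, never from a script. Its argument "deltas" is a list of rows, each a list of 3 entries, a list of its own where there are three numbers: the closure, from -1 (fully open) to 1 (shut), then the shift along the tool's x, y, z in mm, then the turn, a rotation vector about the tool's x, y, z in rad. In form: [[fingers, [tx, ty, tz], [ax, ay, az]], ...]. A call has 1 to 12 rows; each row is the pose to reach, as a shift and turn from the pose commanded when the call began, along the tool's axes at that moment; what a row does not reach only later rows make up. A row lasts 1/10 s, in which the tool goes at most 50 mm and 8.59 degrees, less where a joint would pass 70% of its speed; a pose out of reach is approached as far as the arm can. A call with a gripper value outside its range is refused whole. The fingers move at their own pace and stop on an object; "newtons" is the grip in N (left out, the last holds). Time passes only in rows, so rows that repeat a pose let the fingers close. It gives the time, the measured TCP pose, the force and the opening at its end, in the units of the state.
- bot.observe(): the state, without advancing time (a new reading comes with each control period).
- viewer.capture(name): name is "side" or "top" or "wrist"; returns a dict with "pixels" (400x640x3 uint8, blue, green, red), "fx", "fy", "cx", "cy" (pixels), "eye" and "attitude" of the camera in the world. Camera axes: x right, y down, z forward; pixel columns grow to the right and rows downward; lengths in m; the calibration is good to about 2 mm. The wrist camera is an equidistant fisheye: a pixel r from the principal point sees the ray r / f radians off the axis. A picture is of the moment at which its call begins. There is no depth.
- ticket.sign_off(): hands the job in, once; it reports no verdict.
The state is a dict: "time": time; "joint_pos": joint angles; "qd": joint speeds; "effort": joint torques, N m; "eef_pos": TCP position; "ee_rot": TCP orientation; "contact_force": force on the tool from outside, world axes, zero at the start; "moment": the same for the moment, N m; "width": opening from 0.0 (shut) to 1.0 (fully open).
Only numpy, scipy, OpenCV 4.12 (cv2) and the standard library are available. Lean on these libraries where they do the work, as an engineer would, in place of code of your own. Each camera call takes 0.05 s, during which the arm holds its last target. There are 200 camera calls.

## Task

Pick up the blue drip tray by its white handle and slide it, handle outwards, into the bay in the foot of the white breath analyser. Feel your way between the hidden side guides without forcing it, push it in gently until it is fully home with its front flush with the analyser's face, then let go. Leave the mask and the flow sensor where they stand.

Things in the scene. Friction and masses are not known exactly. Their poses are not given: they have to be found in the camera images.
- tray_handle (a point): White upright fin handle at the front of the loose blue drip tray; fin 44 long (x), 14 thick (y), 40 high; grip it by its two sides 14 mm apart. The point is in mid-thickness, 26 mm out from the tray's front wall, 28 mm above the tray's underside (fin spans 8 to 48 mm above it). x points from handle to the tray's leading end, z up.
- tray_nose (a point): Middle of the lower edge of the tray's leading end (goes in first), 126 mm ahead of and 28 mm below the grip spot. The tray is an open plastic box 100 long (x), 90 wide (y), 28 high, walls 3 mm, square corners, about 0.15 kg. Axes as the handle's.
- analyser: White breath analyser, fixed: low foot 220 wide, 58 high, with a 260 wide, 170 high tower starting 125 mm behind the foot's face. Origin: bench level, on the face, middle of the bay's blue-edged mouth; x points straight into the bay, y across, z up. Mouth 124 wide; level floor 6 and roof 48 mm above the bench. Parts inside break if the tray presses on the analyser with over 30 N.
- bay_guides (a point): A mark at the mouth's middle on the bay floor; axes as the analyser's. Beyond it, unseen: two parallel side guides 93 mm apart from 44 to 100 mm in, with 35 degree flares from about 12 mm in. The pair lies up to 14 mm off the middle, either way, differently each time: a flare met by a tray corner pushes the tray to the side it must be shifted to.
- bay_stop (a point): Middle of the foot of the bay's end wall, 100 mm in: the tray stops here, its front then flush with the face (grip spot 26 mm outside the face, 34 mm above the bench). Over the last 8 mm the tray pushes in a stiff drain valve that resists with about 6 N and stays where it is left; that is not yet the stop.
- mask_mid (a point): Blue rubber-cupped breathing mask with a black-rimmed white tube on top, 108 mm across, 124 mm high, standing on the bench; the point is 60 mm above its foot. To be left alone.
- sensor_mid (a point): Black and white flow sensor, 60 mm across, 75 mm high, standing on the bench; the point is 37 mm above its foot. To be left alone.

How it is judged:
By the outcome, as a careful person would: the job done as asked, in the order asked, and still so for the second after the job is handed in, with the robot touching nothing.
It also fails if it takes over 72 s, if anything falls off the work surface, if the arm or the gripper's body presses on something with over 40 N, if the wrist force passes 120 N, or if a joint passes its speed limit or range.

## Working session

There is one attempt and no reset: what is moved stays moved. The work goes in short steps, Python scripts to look and compute and a tool call to move; the robot and the scene stay as the last step left them, time stands still between calls to the robot, and variables do not carry over. Pictures are saved under pics/ and viewed, about 8 in all and at most 12, crops included, and the job is handed in when it is done.

Besides the shell and the picture viewer there is one more tool, called by a JSON object that holds its "fn" and its "kwargs", one argument or row to a line. jog_arm: Moves the arm, as the interface text tells. Its arguments: {"type":"object","properties":{"deltas":{"type":"array"},"newtons":{"type":"number"}},"required":["deltas"]}

```bash
mkdir -p pics; ls; python3 - <<'E'
from cell import bot, viewer, ticket
import cv2,pickle,numpy as np
s=bot.observe(); print(s)
d={}
for n in ("side","top","wrist"):
    c=viewer.capture(n); d[n]=c; print(n,c["fx"],c["fy"],c["cx"],c["cy"],c["eye"],c["attitude"])
    cv2.imwrite(f"pics/a_{n}.png",c["pixels"])
pickle.dump(d,open("a.pkl","wb"))
E
```

```text
pics
{'time': 0.0, 'joint_pos': array([66.39510509, 29.90895204, -2.08026879, 91.67348557,  1.21550915,
       58.50373278, -6.46036963]), 'qd': array([ 0.01229547,  0.09166443,  0.00045454,  0.08416102, -0.05430262,
       -0.04451939, -0.03583384]), 'effort': array([ 5.41414247e-04, -9.27118492e+01,  1.98040254e+00, -3.69943357e+01,
        1.80507096e-02,  7.89305835e-03,  1.55312456e-06]), 'eef_pos': array([ 0.20931319, -0.58854056,  0.21753003]), 'ee_rot': array([-9.00638310e+01, -5.82101485e-03, -1.60415795e+02]), 'contact_force': array([ 0.54149625, -0.23779222,  0.24222302]), 'moment': array([-0.02406815, -0.0138855 , -0.0183953 ]), 'width': 1.0005036924069366}
side 459.5870702684127 459.5870702684127 323.2687994274991 200.10393284508848 [ 0.38153049 -0.70174566  0.67630366] [-1.25779255e+02 -6.86098927e-02 -1.66790424e+01]
top 479.1609529603731 479.1609529603731 314.1843564652085 201.52369852306117 [0.45202805 0.11074547 1.22735962] [-171.02924807   -0.5039728   -90.43886977]
wrist 309.70691628693146 309.70691628693146 319.6677745399778 196.78951718265952 [ 0.28370045 -0.56239301  0.37341086] [ 1.62090620e+02 -4.74512611e-02 -7.03385328e+01]
```

View pics/a_top.png

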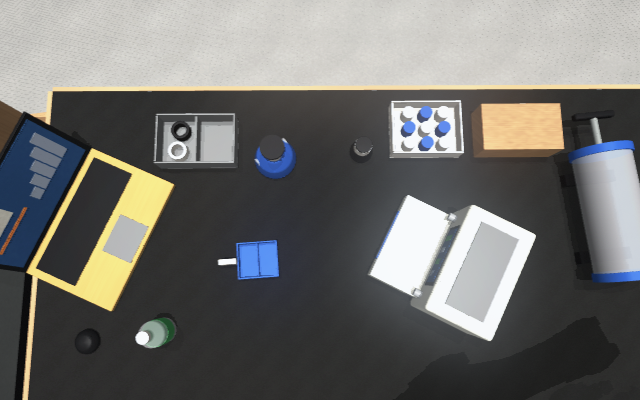

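View pics/a_side.png

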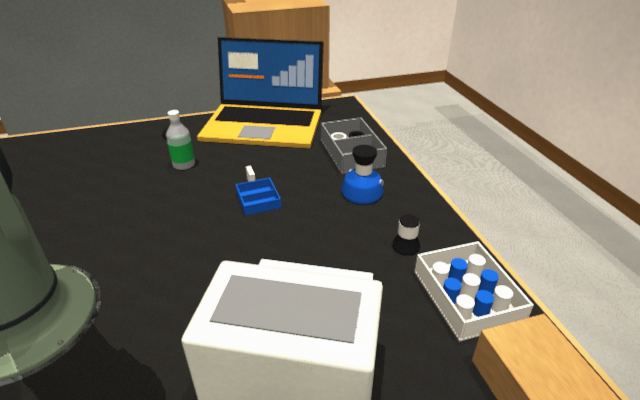

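Top view: the tray is at about (258,260) with its white handle at (227,262), pointing left. The analyser's foot face runs from (408,197) to (370,276), with the mask at (275,157) and the sensor at (363,148). The side view sees the analyser only from behind, but it sees the tray and handle at (258,195) and (251,174).

```bash
cat > h.py <<'E'
import numpy as np,cv2
from scipy.spatial.transform import Rotation as R
def rot(rpy): return R.from_euler('xyz',rpy,degrees=True).as_matrix()
def ray(c,uv,fish=False):
    uv=np.atleast_2d(np.asarray(uv,float)); p=(uv-[c["cx"],c["cy"]])/[c["fx"],c["fy"]]
    if fish:
        t=np.linalg.norm(p,axis=1)[:,None]; d=np.hstack([p/np.maximum(t,1e-9)*np.sin(t),np.cos(t)])
    else: d=np.hstack([p,np.ones((len(p),1))])
    return d@rot(c["attitude"]).T
def plane(c,uv,z,fish=False):
    d=ray(c,uv,fish); e=np.array(c["eye"]); return e+d*((z-e[2])/d[:,2])[:,None]
def proj(c,X,fish=False):
    q=(np.atleast_2d(X)-c["eye"])@rot(c["attitude"])
    if fish:
        r=np.linalg.norm(q[:,:2],axis=1); t=np.arctan2(r,q[:,2]); p=q[:,:2]/r[:,None]*t[:,None]
    else: p=q[:,:2]/q[:,2:]
    return p*[c["fx"],c["fy"]]+[c["cx"],c["cy"]]
def big(m):
    cs,_=cv2.findContours(m.astype(np.uint8),cv2.RETR_EXTERNAL,cv2.CHAIN_APPROX_NONE)
    return sorted(cs,key=cv2.contourArea)[::-1]
E
python3 - <<'E'
import pickle; from h import *
d=pickle.load(open("a.pkl","rb")); c=d["top"]; im=c["pixels"].astype(int); b,g,r=im[...,0],im[...,1],im[...,2]
bl=(b>90)&(b>r+50); bl[:, :200]=0; bl[:225]=0; bl[300:]=0; bl[:,300:]=0
k=big(bl)[0]; print("tray px",cv2.minAreaRect(k))
P=plane(c,k[:,0],.028)[:,:2].astype(np.float32); print("tray rim",cv2.minAreaRect(P), cv2.boxPoints(cv2.minAreaRect(P)).round(4).tolist())
w=(im.min(2)>110); w[:250]=0;w[275:]=0;w[:,:210]=0;w[:,245:]=0
k=big(w)[0]; P=plane(c,k[:,0],.048)[:,:2].astype(np.float32); print("fin top",cv2.minAreaRect(P),cv2.boxPoints(cv2.minAreaRect(P)).round(4).tolist(), k[:,0].min(0),k[:,0].max(0))
w=(im.min(2)>150); w[:185]=0; w[:,:350]=0; w[:,545:]=0
ks=big(w)
for k in ks[:3]:
    a=cv2.approxPolyDP(k,4,True)[:,0]; print(cv2.contourArea(k),a.tolist()); print(plane(c,a,.058).round(4).tolist())
cv2.imwrite("pics/crop1.png",np.hstack([cv2.resize(c["pixels"][185:315,355:455],(600,600*130//100)[:2],interpolation=cv2.INTER_CUBIC)])[:600])
c=d["wrist"]; 
E
```

```text
tray px ((256.9208984375, 259.43182373046875), (36.9727783203125, 42.032997131347656), 85.76361083984375)
tray rim ((0.49686574935913086, 0.2418432980775833), (0.09131202846765518, 0.103007473051548), 3.8426127433776855) [[0.4478999972343445, 0.29019999504089355], [0.454800009727478, 0.1873999983072281], [0.5458999872207642, 0.19349999725818634], [0.5389999747276306, 0.2962999939918518]]
fin top ((0.49183139204978943, 0.31287693977355957), (0.014318462461233139, 0.044221244752407074), 4.33306884765625) [[0.4830000102519989, 0.3343999981880188], [0.4864000082015991, 0.29030001163482666], [0.5005999803543091, 0.2913999855518341], [0.49729999899864197, 0.33550000190734863]] [218 258] [236 264]
8425.5 [[471, 205], [425, 308], [490, 340], [535, 235]]
[[0.6254, -0.289, 0.058], [0.3771, -0.164, 0.058], [0.3016, -0.3152, 0.058], [0.55, -0.4422, 0.058]]
4520.0 [[407, 195], [369, 274], [418, 296], [450, 221], [448, 214]]
[[0.6515, -0.1313, 0.058], [0.4585, -0.032, 0.058], [0.4054, -0.1484, 0.058], [0.5859, -0.2349, 0.058], [0.6033, -0.2308, 0.058]]
30.0 [[451, 213], [448, 218], [455, 219]]
[[0.6058, -0.2384, 0.058], [0.5934, -0.2303, 0.058], [0.5908, -0.2475, 0.058]]
```

View pics/a_wrist.png

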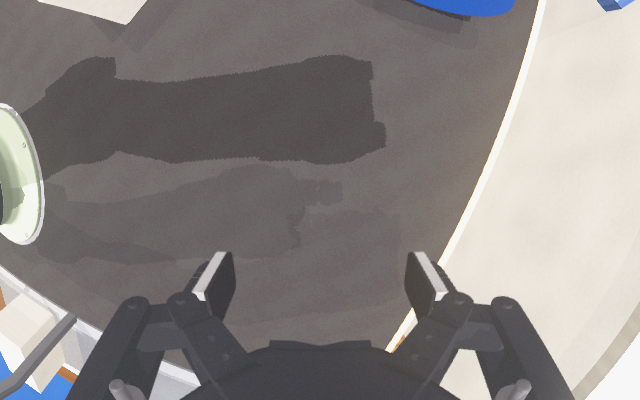

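The first wrist view shows only the start-side bench. The fingers appear at the bottom, so the camera sits on the tool's -x side. I'll go to a viewpoint in front of the bay with tool yaw at about -117, crossing high over the tower.

{"fn": "jog_arm", "kwargs": {
  "deltas": [
    [-1,[0,-50,0],[0,0,0]],
    [-1,[0,-90,0],[0,0,0]],
    [-1,[-576,-90,-439],[0,-0.757,0]],
    [-1,[-576,-90,-439],[0,-0.757,0]],
    [-1,[-576,-90,-439],[0,-0.757,0]],
    [-1,[-576,-90,-439],[0,-0.757,0]],
    [-1,[-576,-90,-439],[0,-0.757,0]],
    [-1,[-576,-90,-439],[0,-0.757,0]],
    [-1,[-576,-90,-439],[0,-0.757,0]],
    [-1,[-576,-90,-439],[0,-0.757,0]],
    [-1,[-576,-90,-439],[0,-0.757,0]],
    [-1,[-576,-90,-439],[0,-0.757,0]]
  ]
}}

```text
time: 1.35
eef_pos: [0.4832, -0.1683, 0.3082]
ee_rot: [-90.0, -0.0, -117.1]
contact_force: [0.9, -1.0, 0.6]
width: 1.005
```

{"fn": "jog_arm", "kwargs": {
  "deltas": [
    [-1,[-221,0,24],[0,0,0]],
    [-1,[-221,0,24],[0,0,0]],
    [-1,[-221,0,24],[0,0,0]],
    [-1,[-221,0,24],[0,0,0]],
    [-1,[-221,50,24],[0,0,0]],
    [-1,[-221,90,24],[0,0,0]],
    [-1,[-221,90,24],[0,0,0]],
    [-1,[-221,90,24],[0,0,0]],
    [-1,[-221,90,24],[0,0,0]]
  ]
}}

```text
time: 2.25
eef_pos: [0.6054, 0.0153, 0.2206]
ee_rot: [-89.8, 0.1, -117.1]
contact_force: [-0.9, -0.3, 0.7]
width: 0.996
```

```bash
python3 - <<'E'
from cell import bot, viewer
import cv2,pickle,numpy as np
s=bot.observe(); print(s["time"],s["eef_pos"],s["ee_rot"],s["joint_pos"])
c=viewer.capture("wrist"); pickle.dump(c,open("b.pkl","wb")); print(c["eye"],c["attitude"])
cv2.imwrite("pics/b_wrist.png",c["pixels"])
E
```

```text
2.25 [0.60537178 0.01532892 0.22062547] [-8.98493398e+01  7.43946123e-02 -1.17111794e+02] [ 11.17349514  29.72954016 -26.50233022  93.76727826  14.87191096
  59.8499056  -46.91105606]
[0.64089554 0.08536556 0.37652201] [162.10046039  -0.21324579 -27.03019663]
```

View pics/b_wrist.png

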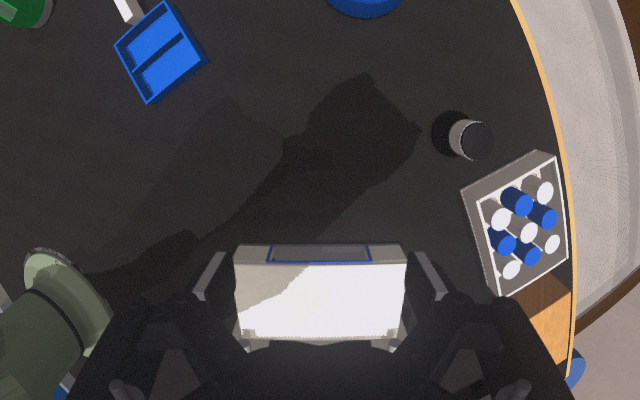

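The wrist view shows the foot's face at rows 244-264. The blue mouth frame runs from (275,247) to (371,262), and the tray with its handle is at the upper left (160,50). Now I'll measure the mouth frame and the face edge.

```bash
python3 - <<'E'
import pickle; from h import *
c=pickle.load(open("b.pkl","rb")); im=c["pixels"].astype(int); b,g,r=im[...,0],im[...,1],im[...,2]
m=(b>r+35)&(b>60); m[:238]=0; m[272:]=0; m[:,:255]=0; m[:,390:]=0
ys,xs=np.nonzero(m)
for y in range(ys.min(),ys.max()+1):
    q=xs[ys==y]; 
    if len(q): print(y,q.min(),q.max(),len(q),end=' | ')
print()
# roof band of the blue frame: per column lowest/highest blue pixels
def fit(P):
    vx,vy,x,y=cv2.fitLine(P.astype(np.float32),cv2.DIST_HUBER,0,.01,.01).ravel(); return np.array([x,y]),np.degrees(np.arctan2(vy,vx))
lo=np.array([[x,ys[(xs==x)].max()+.5] for x in range(278,365)])
for z in (.048,.050,.052): 
    P=plane(c,lo,z,True)[:,:2]; p,a=fit(P); print("frame top",z,p.round(4),a, P[0].round(4),P[-1].round(4))
# white foot: lower(front) edge top, and face bottom edge on bench via brightness gradient
G=cv2.GaussianBlur(im.sum(2).astype(np.float32),(3,3),0)
bot=[];top=[]
for x in list(range(240,400)):
    col=np.diff(G[236:254,x]); bot.append([x,236+np.argmax(col)+.5])
    col=np.diff(G[256:272,x]); top.append([x,256+np.argmax(col)+.5])
bot=np.array(bot);top=np.array(top)
for n,e,z in (("bench edge",bot,0.),("foot top edge",top,.058)):
    P=plane(c,e,z,True)[:,:2]; print(n,fit(P),e[::20].tolist())
S=cv2.resize(c["pixels"][232:276,225:415],None,fx=4,fy=8,interpolation=cv2.INTER_NEAREST); cv2.imwrite("pics/crop2.png",S)
# tray & fin in this view
m=(b>r+60)&(b>90); m[110:]=0; m[:,:100]=0; m[:,215:]=0
k=big(m)[0]; P=plane(c,k[:,0],.028,True)[:,:2].astype(np.float32); q=cv2.minAreaRect(P); print("tray",q,cv2.boxPoints(q).round(4).tolist())
E
```

```text
244 366 366 1 | 245 271 367 3 | 246 270 367 5 | 247 270 367 4 | 248 270 367 4 | 249 269 368 5 | 250 269 368 5 | 251 269 368 4 | 252 268 369 5 | 253 268 369 5 | 254 268 369 4 | 255 268 370 5 | 256 267 370 5 | 257 267 370 4 | 258 267 370 4 | 259 266 371 5 | 260 266 371 29 | 261 266 372 107 | 262 266 372 107 | 263 279 353 69 | 
frame top 0.048 [ 0.5543 -0.0855] -26.740154 [ 0.51   -0.0618] [ 0.6037 -0.1099]
frame top 0.05 [ 0.5549 -0.0844] -26.740067 [ 0.5108 -0.0609] [ 0.6039 -0.1087]
frame top 0.052 [ 0.5554 -0.0834] -26.739958 [ 0.5116 -0.06  ] [ 0.6041 -0.1075]
bench edge (array([ 0.5449057 , -0.07862499], dtype=float32), np.float32(-26.903793)) [[240.0, 244.5], [260.0, 245.5], [280.0, 244.5], [300.0, 244.5], [320.0, 244.5], [340.0, 243.5], [360.0, 243.5], [380.0, 245.5]]
foot top edge (array([ 0.56054586, -0.08445369], dtype=float32), np.float32(-26.884937)) [[240.0, 264.5], [260.0, 264.5], [280.0, 264.5], [300.0, 264.5], [320.0, 265.5], [340.0, 264.5], [360.0, 264.5], [380.0, 264.5]]
tray ((0.4987528622150421, 0.23986558616161346), (0.09670744091272354, 0.1050383448600769), 3.8165857791900635) [[0.44699999690055847, 0.289000004529953], [0.45399999618530273, 0.1842000037431717], [0.5504999756813049, 0.1906999945640564], [0.5435000061988831, 0.2955000102519989]]
```

View pics/crop2.png

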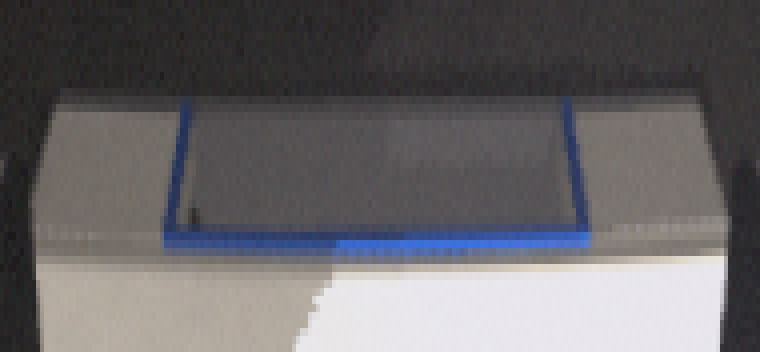

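```bash
python3 - <<'E'
import pickle; from h import *
c=pickle.load(open("b.pkl","rb")); t=pickle.load(open("a.pkl","rb"))["top"]
for n,uv,z in (("roof outer",[[266,262.5],[372,262.5]],.051),("floor frame",[[271,245.5],[367,245.5]],.006),("bench",[[239,244.5],[399.5,244.5]],0),("foot top",[[232,264],[406,264]],.056)):
    P=plane(c,uv,z,True)[:,:2]; m=P.mean(0); d=P[1]-P[0]; print(n,P.round(4).tolist(),"mid",m.round(4),"len",np.linalg.norm(d).round(4),"ang",np.degrees(np.arctan2(d[1],d[0])).round(2))
E
```

```text
roof outer [[0.4978, -0.054], [0.6127, -0.1129]] mid [ 0.5553 -0.0834] len 0.1291 ang -27.13
floor frame [[0.498, -0.0534], [0.6132, -0.1124]] mid [ 0.5556 -0.0829] len 0.1294 ang -27.12
bench [[0.4556, -0.0346], [0.654, -0.1362]] mid [ 0.5548 -0.0854] len 0.2229 ang -27.13
foot top [[0.4601, -0.0355], [0.6498, -0.1328]] mid [ 0.5549 -0.0841] len 0.2132 ang -27.14
```

The mouth centre comes out consistently at about (0.5555, -0.0835), with bay yaw about -117. The tray yaw is about -86.2 and the grip spot about (0.492, 0.318). Next I'll hover above the handle.

{"fn": "jog_arm", "kwargs": {
  "deltas": [
    [-1,[-218,0,-239],[0,-0.539,0]],
    [-1,[-218,0,-239],[0,-0.539,0]],
    [-1,[-218,0,-239],[0,-0.539,0]],
    [-1,[-218,0,-239],[0,-0.539,0]],
    [-1,[-218,0,-239],[0,-0.539,0]],
    [-1,[-218,50,-239],[0,-0.539,0]],
    [-1,[-218,100,-239],[0,-0.539,0]],
    [-1,[-218,100,-239],[0,-0.539,0]],
    [-1,[-218,100,-239],[0,-0.539,0]],
    [-1,[-218,100,-239],[0,-0.539,0]]
  ]
}}

```text
time: 3.3
eef_pos: [0.4918, 0.3185, 0.1199]
ee_rot: [-89.9, 0.0, -86.2]
contact_force: [1.3, -0.1, 1.0]
width: 1.002
```

```bash
cat > look.py <<'E'
import sys,pickle; from h import *
from cell import bot, viewer
s=bot.observe(); print(s["time"],s["eef_pos"],s["ee_rot"],s["contact_force"].round(2))
c=viewer.capture("wrist"); pickle.dump(c,open(sys.argv[1]+".pkl","wb")); print(c["eye"],c["attitude"])
cv2.imwrite(f"pics/{sys.argv[1]}.png",c["pixels"])
E
python3 look.py c1
```

```text
3.3 [0.49177312 0.31851307 0.11991716] [-8.99054664e+01  1.72218588e-02 -8.61984765e+01] [ 1.26 -0.08  1.03]
[0.48642248 0.39694955 0.27578161] [ 1.62025708e+02 -1.07691842e-01  3.87778955e+00]
```

View pics/c1.png

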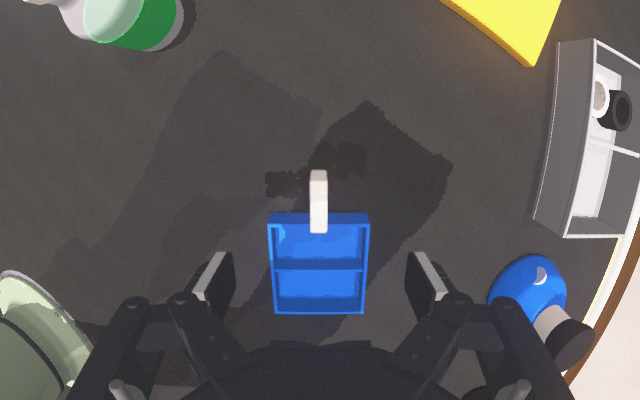

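The handle is centred at column 319, on the tool axis, covering rows 170-234. The tray front rim is at about row 222. Now I'll check the distance along the fin.

```bash
python3 - <<'E'
import pickle; from h import *
c=pickle.load(open("c1.pkl","rb")); im=c["pixels"].astype(int); b,g,r=im[...,0],im[...,1],im[...,2]
for x in (290,319,350):
    print(x,[(y,tuple(im[y,x])) for y in range(168,240,2)][(0 if x==319 else 20):])
P=lambda u,v,z:plane(c,[[u,v]],z,True)[0].round(4)
w=(im.min(2)>150); w[:160]=0;w[240:]=0;w[:,300:][:,40:]=0; w[:,:300]=0
for y in (185,200,215,225,230): q=np.nonzero(w[y])[0]; print(y,q.min(),q.max())
for v in (208,212,216,220,224): print(v,P(290,v,0),P(290,v,.028))
for v in (176,180,184,228,234): print(v,P(319,v,.048))
E
```

```text
290 [(208, (np.int64(88), np.int64(80), np.int64(86))), (210, (np.int64(81), np.int64(72), np.int64(75))), (212, (np.int64(98), np.int64(74), np.int64(67))), (214, (np.int64(153), np.int64(84), np.int64(49))), (216, (np.int64(154), np.int64(81), np.int64(51))), (218, (np.int64(153), np.int64(84), np.int64(53))), (220, (np.int64(153), np.int64(82), np.int64(50))), (222, (np.int64(151), np.int64(81), np.int64(45))), (224, (np.int64(212), np.int64(108), np.int64(55))), (226, (np.int64(225), np.int64(118), np.int64(58))), (228, (np.int64(224), np.int64(116), np.int64(53))), (230, (np.int64(224), np.int64(116), np.int64(54))), (232, (np.int64(224), np.int64(117), np.int64(57))), (234, (np.int64(224), np.int64(117), np.int64(54))), (236, (np.int64(225), np.int64(117), np.int64(57))), (238, (np.int64(224), np.int64(117), np.int64(53)))]
319 [(168, (np.int64(61), np.int64(59), np.int64(63))), (170, (np.int64(147), np.int64(151), np.int64(161))), (172, (np.int64(174), np.int64(181), np.int64(199))), (174, (np.int64(178), np.int64(186), np.int64(200))), (176, (np.int64(177), np.int64(185), np.
[... 2271 characters left out ...]
.int64(233), np.int64(120), np.int64(57))), (232, (np.int64(226), np.int64(119), np.int64(60))), (234, (np.int64(237), np.int64(125), np.int64(60))), (236, (np.int64(237), np.int64(128), np.int64(62))), (238, (np.int64(237), np.int64(128), np.int64(60)))]
185 310 327
200 310 327
215 310 327
225 310 327
230 310 327
208 [0.4656 0.2947 0.    ] [0.4677 0.305  0.028 ]
212 [0.4658 0.2906 0.    ] [0.4679 0.3014 0.028 ]
216 [0.4659 0.2865 0.    ] [0.468  0.2977 0.028 ]
220 [0.466  0.2823 0.    ] [0.4681 0.294  0.028 ]
224 [0.4662 0.2781 0.    ] [0.4682 0.2902 0.028 ]
176 [0.4902 0.3397 0.048 ]
180 [0.4904 0.3366 0.048 ]
184 [0.4906 0.3335 0.048 ]
228 [0.4931 0.297  0.048 ]
234 [0.4934 0.2917 0.048 ]
```

The fin spans 0-44 mm out from the front wall, so the grip spot is at y = 0.3185, exactly under the tool. I'll descend and grip.

{"fn": "jog_arm", "kwargs": {
  "deltas": [
    [-1,[0,50,0],[0,0,0]],
    [-1,[0,85,0],[0,0,0]],
    [-1,[0,101,0],[0,0,0]],
    [-1,[0,101,0],[0,0,0]],
    [1,[0,101,0],[0,0,0]],
    [1,[0,101,0],[0,0,0]],
    [1,[0,101,0],[0,0,0]],
    [1,[0,101,0],[0,0,0]],
    [1,[0,101,0],[0,0,0]],
    [1,[0,101,0],[0,0,0]],
    [1,[0,101,0],[0,0,0]],
    [1,[0,101,0],[0,0,0]]
  ],
  "newtons": 60
}}

```text
time: 4.55
eef_pos: [0.4909, 0.319, 0.0177]
ee_rot: [-90.0, 0.0, -86.2]
contact_force: [-0.7, -0.5, 7.4]
width: 0.15
```

{"fn": "jog_arm", "kwargs": {
  "deltas": [
    [1,[0,-5,0],[0,0,0]],
    [1,[0,-20,0],[0,0,0]],
    [1,[0,-50,0],[0,0,0]],
    [1,[0,-50,0],[0,0,0]],
    [1,[0,-50,0],[0,0,0]]
  ]
}}

```text
time: 5.05
eef_pos: [0.4912, 0.3188, 0.0683]
ee_rot: [-89.9, 0.0, -86.2]
contact_force: [-0.4, -0.0, -2.0]
width: 0.147
```

```bash
python3 look.py c2
```

```text
5.05 [0.49116509 0.31884194 0.06832214] [-8.99137326e+01  3.88394348e-02 -8.61792177e+01] [-0.38 -0.01 -2.02]
[0.48579958 0.39721766 0.22419622] [ 1.62044689e+02 -9.82579318e-02  3.90018116e+00]
```

View pics/c2.png

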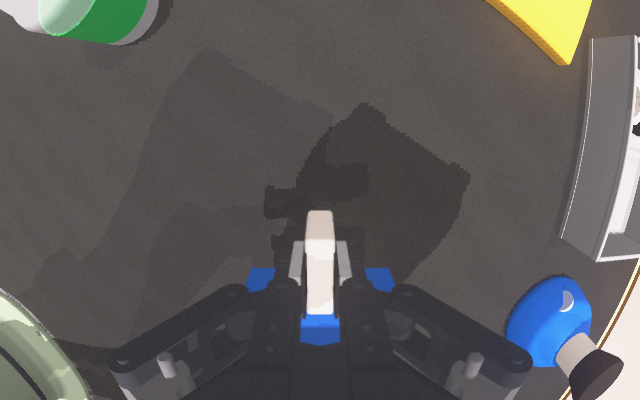

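The tray is lifted cleanly, with the fin (col 319, rows 210-315) centred between the pads and an opening of 0.147. I'll carry it to the front of the mouth, with the nose about 15 mm outside, and turn it to yaw -117.

{"fn": "jog_arm", "kwargs": {
  "deltas": [
    [1,[30,-15,10],[0,0.05,0]],
    [1,[60,-30,20],[0,0.12,0]],
    [1,[95,-30,35],[0,0.18,0]],
    [1,[130,-30,50],[0,0.26,0]],
    [1,[165,-30,64],[0,0.33,0]],
    [1,[200,-30,77],[0,0.4,0]],
    [1,[235,-30,90],[0,0.47,0]],
    [1,[265,-15,102],[0,0.52,0]],
    [1,[285,15,110],[0,0.538,0]],
    [1,[285,35,110],[0,0.538,0]],
    [1,[285,42,110],[0,0.538,0]],
    [1,[285,42,110],[0,0.538,0]]
  ]
}}

```text
time: 6.3
eef_pos: [0.6186, 0.0424, 0.0241]
ee_rot: [-90.1, -0.0, -116.9]
contact_force: [0.0, 0.8, -0.8]
width: 0.148
```

```bash
python3 look.py d1; python3 - <<'E'
from cell import viewer; import cv2,pickle
c=viewer.capture("top"); pickle.dump(c,open("d1t.pkl","wb")); cv2.imwrite("pics/d1t.png",cv2.resize(c["pixels"][150:320,300:480],None,fx=3,fy=3,interpolation=2))
E
```

```text
6.3 [0.61855845 0.04239371 0.02411213] [-9.01232164e+01 -4.60955482e-02 -1.16933509e+02] [ 0.02  0.79 -0.85]
[0.65469765 0.11246361 0.17987412] [ 1.61982659e+02  5.73155371e-02 -2.68558971e+01]
```

View pics/d1.png

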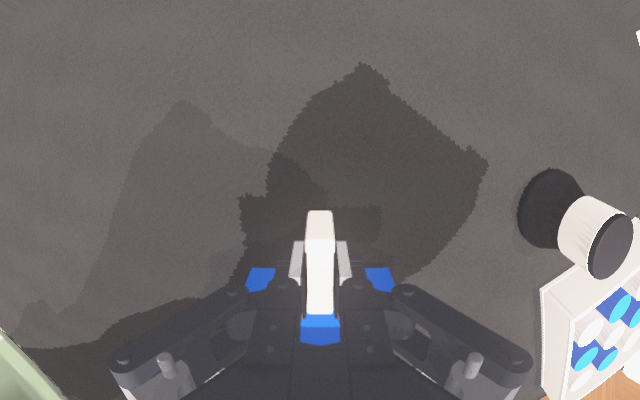

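The tray is held straight in front of the mouth: nose about 15 mm out, lateral error about -1 mm, yaw -116.9. The sensor is still standing at (580,230). I'll raise it 2 mm and enter to about 23 mm in, short of any possible flare contact.

{"fn": "jog_arm", "kwargs": {
  "deltas": [
    [1,[0,-2,0],[0,0,0]],
    [1,[0,-2,0],[0,0,0]],
    [1,[8,-2,1],[0,0,0]],
    [1,[16,-2,1],[0,0,0]],
    [1,[24,-2,1],[0,0,0]],
    [1,[32,-2,1],[0,0,0]],
    [1,[38,-2,1],[0,0,0]],
    [1,[38,-2,1],[0,0,0]],
    [1,[38,-2,1],[0,0,0]]
  ]
}}

```text
time: 7.3
eef_pos: [0.6032, 0.0075, 0.0272]
ee_rot: [-90.0, 0.0, -117.0]
contact_force: [0.5, -0.0, -1.3]
width: 0.143
```

```bash
cat > st.py <<'E'
from h import *
from cell import bot
s=bot.observe(); o=np.array([.5555,-.0835]); u=np.array([-.454,-.891]); v=np.array([.891,-.454])
d=s["eef_pos"][:2]-o; f=s["contact_force"]
print("t %.2f nose in %.1f lat %.1f z %.1f yaw %.2f | F in %.1f lat %.1f z %.1f Mz %.2f"%(s["time"],126+1000*d@u,1000*d@v,1000*s["eef_pos"][2],s["ee_rot"][2],f[:2]@u,f[:2]@v,f[2],s["moment"][2]))
E
python3 st.py
```

```text
t 7.30 nose in 23.3 lat 1.2 z 27.2 yaw -116.99 | F in -0.2 lat 0.4 z -1.3 Mz 0.01
```

{"fn": "jog_arm", "kwargs": {
  "deltas": [
    [1,[1,0,0],[0,0,0]],
    [1,[2,0,0],[0,0,0]],
    [1,[3,0,0],[0,0,0]],
    [1,[3,0,0],[0,0,0]]
  ]
}}

```text
time: 7.7
eef_pos: [0.6017, 0.0047, 0.0271]
ee_rot: [-90.0, -0.0, -117.0]
contact_force: [-0.3, 0.5, -2.1]
width: 0.149
```

```bash
python3 st.py
```

```text
t 7.70 nose in 26.4 lat 1.2 z 27.1 yaw -116.99 | F in -0.3 lat -0.5 z -2.1 Mz -0.02
```

{"fn": "jog_arm", "kwargs": {
  "deltas": [
    [1,[1,0,0],[0,0,0]],
    [1,[2,0,0],[0,0,0]],
    [1,[2,0,0],[0,0,0]]
  ]
}}

```text
time: 8.0
eef_pos: [0.6008, 0.0028, 0.0271]
ee_rot: [-90.0, -0.0, -117.0]
contact_force: [-0.9, -0.2, -1.2]
width: 0.143
```

```bash
python3 st.py
```

```text
t 8.00 nose in 28.5 lat 1.2 z 27.1 yaw -117.00 | F in 0.6 lat -0.7 z -1.2 Mz 0.01
```

{"fn": "jog_arm", "kwargs": {
  "deltas": [
    [1,[1,0,0],[0,0,0]],
    [1,[2,0,0],[0,0,0]],
    [1,[2,0,0],[0,0,0]]
  ]
}}

```text
time: 8.3
eef_pos: [0.5999, 0.001, 0.0271]
ee_rot: [-90.0, -0.0, -117.0]
contact_force: [-0.6, -0.2, -1.7]
width: 0.15
```

```bash
python3 st.py
```

```text
t 8.30 nose in 30.6 lat 1.2 z 27.1 yaw -117.00 | F in 0.4 lat -0.4 z -1.7 Mz -0.01
```

{"fn": "jog_arm", "kwargs": {
  "deltas": [
    [1,[1,0,0],[0,0,0]],
    [1,[2,0,0],[0,0,0]],
    [1,[2,0,0],[0,0,0]]
  ]
}}

```text
time: 8.6
eef_pos: [0.599, -0.0008, 0.0271]
ee_rot: [-90.0, -0.0, -117.0]
contact_force: [-0.6, -0.4, -1.6]
width: 0.148
```

```bash
python3 st.py
```

```text
t 8.60 nose in 32.6 lat 1.2 z 27.1 yaw -117.00 | F in 0.6 lat -0.3 z -1.6 Mz 0.02
```

{"fn": "jog_arm", "kwargs": {
  "deltas": [
    [1,[1,0,0],[0,0,0]],
    [1,[2,0,0],[0,0,0]],
    [1,[2,0,0],[0,0,0]]
  ]
}}

```text
time: 8.9
eef_pos: [0.5981, -0.0026, 0.0271]
ee_rot: [-90.0, -0.0, -117.0]
contact_force: [-0.5, 0.2, -2.0]
width: 0.143
```

```bash
python3 st.py
```

```text
t 8.90 nose in 34.6 lat 1.2 z 27.1 yaw -117.00 | F in 0.0 lat -0.6 z -2.0 Mz 0.01
```

{"fn": "jog_arm", "kwargs": {
  "deltas": [
    [1,[1,0,0],[0,0,0]],
    [1,[1,0,0],[0,0,0]],
    [1,[1,0,0],[0,0,0]]
  ]
}}

```text
time: 9.2
eef_pos: [0.5977, -0.0033, 0.0271]
ee_rot: [-90.0, 0.0, -117.0]
contact_force: [-0.7, -0.2, -0.8]
width: 0.146
```

```bash
python3 st.py
```

```text
t 9.20 nose in 35.4 lat 1.2 z 27.1 yaw -116.99 | F in 0.5 lat -0.5 z -0.8 Mz 0.03
```

{"fn": "jog_arm", "kwargs": {
  "deltas": [
    [1,[1,0,0],[0,0,0]],
    [1,[2,0,0],[0,0,0]],
    [1,[2,0,0],[0,0,0]]
  ]
}}

```text
time: 9.5
eef_pos: [0.5967, -0.0053, 0.0271]
ee_rot: [-90.0, -0.0, -117.0]
contact_force: [-0.0, -0.2, -1.4]
width: 0.144
```

```bash
python3 st.py
```

```text
t 9.50 nose in 37.6 lat 1.2 z 27.1 yaw -117.00 | F in 0.1 lat 0.1 z -1.4 Mz 0.00
```

{"fn": "jog_arm", "kwargs": {
  "deltas": [
    [1,[1,0,0],[0,0,0]],
    [1,[1,0,0],[0,0,0]],
    [1,[1,0,0],[0,0,0]]
  ]
}}

```text
time: 9.8
eef_pos: [0.5963, -0.006, 0.0271]
ee_rot: [-90.0, 0.0, -117.0]
contact_force: [0.3, -0.6, -2.0]
width: 0.147
```

```bash
python3 st.py
```

```text
t 9.80 nose in 38.4 lat 1.2 z 27.1 yaw -116.99 | F in 0.4 lat 0.5 z -2.0 Mz 0.02
```

{"fn": "jog_arm", "kwargs": {
  "deltas": [
    [1,[1,0,0],[0,0,0]],
    [1,[2,0,0],[0,0,0]],
    [1,[2,0,0],[0,0,0]]
  ]
}}

```text
time: 10.1
eef_pos: [0.5954, -0.0079, 0.0271]
ee_rot: [-90.0, -0.0, -117.0]
contact_force: [0.5, 1.1, -1.4]
width: 0.146
```

```bash
python3 st.py
```

```text
t 10.10 nose in 40.6 lat 1.2 z 27.1 yaw -117.00 | F in -1.2 lat -0.0 z -1.4 Mz 0.01
```

{"fn": "jog_arm", "kwargs": {
  "deltas": [
    [1,[1,0,0],[0,0,0]],
    [1,[1,0,0],[0,0,0]],
    [1,[1,0,0],[0,0,0]]
  ]
}}

```text
time: 10.4
eef_pos: [0.595, -0.0086, 0.0271]
ee_rot: [-90.0, -0.0, -117.0]
contact_force: [0.2, -0.0, -1.3]
width: 0.15
```

```bash
python3 st.py
```

```text
t 10.40 nose in 41.4 lat 1.2 z 27.1 yaw -116.99 | F in -0.1 lat 0.2 z -1.3 Mz -0.02
```

{"fn": "jog_arm", "kwargs": {
  "deltas": [
    [1,[1,0,0],[0,0,0]],
    [1,[1,0,0],[0,0,0]],
    [1,[1,0,0],[0,0,0]]
  ]
}}

```text
time: 10.7
eef_pos: [0.5945, -0.0095, 0.0271]
ee_rot: [-90.0, -0.0, -117.0]
contact_force: [-1.0, 0.2, -0.4]
width: 0.144
```

```bash
python3 st.py
```

```text
t 10.70 nose in 42.4 lat 1.2 z 27.1 yaw -116.99 | F in 0.3 lat -1.0 z -0.4 Mz -0.04
```

{"fn": "jog_arm", "kwargs": {
  "deltas": [
    [1,[1,0,0],[0,0,0]],
    [1,[1,0,0],[0,0,0]],
    [1,[1,0,0],[0,0,0]]
  ]
}}

```text
time: 11.0
eef_pos: [0.594, -0.0104, 0.0271]
ee_rot: [-90.0, -0.0, -117.0]
contact_force: [0.4, -0.2, -1.5]
width: 0.145
```

```bash
python3 st.py
```

```text
t 11.00 nose in 43.4 lat 1.2 z 27.1 yaw -116.99 | F in 0.0 lat 0.4 z -1.5 Mz -0.01
```

{"fn": "jog_arm", "kwargs": {
  "deltas": [
    [1,[1,0,0],[0,0,0]],
    [1,[1,0,0],[0,0,0]],
    [1,[1,0,0],[0,0,0]]
  ]
}}

```text
time: 11.3
eef_pos: [0.5936, -0.0113, 0.0271]
ee_rot: [-90.0, 0.0, -117.0]
contact_force: [0.6, 0.3, -2.2]
width: 0.148
```

```bash
python3 st.py
```

```text
t 11.30 nose in 44.4 lat 1.2 z 27.1 yaw -116.99 | F in -0.5 lat 0.4 z -2.2 Mz -0.04
```

{"fn": "jog_arm", "kwargs": {
  "deltas": [
    [1,[1,0,0],[0,0,0]],
    [1,[2,0,0],[0,0,0]],
    [1,[2,0,0],[0,0,0]]
  ]
}}

```text
time: 11.6
eef_pos: [0.5926, -0.0133, 0.0271]
ee_rot: [-90.0, -0.0, -117.0]
contact_force: [-0.1, 0.2, -0.8]
width: 0.143
```

```bash
python3 st.py
```

```text
t 11.60 nose in 46.6 lat 1.2 z 27.1 yaw -117.00 | F in -0.2 lat -0.2 z -0.8 Mz 0.04
```

{"fn": "jog_arm", "kwargs": {
  "deltas": [
    [1,[1,0,0],[0,0,0]],
    [1,[2,0,0],[0,0,0]],
    [1,[2,0,0],[0,0,0]]
  ]
}}

```text
time: 11.9
eef_pos: [0.5917, -0.0151, 0.0271]
ee_rot: [-90.0, -0.0, -117.0]
contact_force: [0.4, -0.4, -1.2]
width: 0.143
```

```bash
python3 st.py
```

```text
t 11.90 nose in 48.6 lat 1.2 z 27.1 yaw -117.00 | F in 0.1 lat 0.5 z -1.2 Mz -0.04
```

{"fn": "jog_arm", "kwargs": {
  "deltas": [
    [1,[1,0,0],[0,0,0]],
    [1,[2,0,0],[0,0,0]],
    [1,[2,0,0],[0,0,0]]
  ]
}}

```text
time: 12.2
eef_pos: [0.5908, -0.0168, 0.0271]
ee_rot: [-90.0, -0.0, -117.0]
contact_force: [0.0, -0.9, -1.8]
width: 0.148
```

```bash
python3 st.py
```

```text
t 12.20 nose in 50.5 lat 1.2 z 27.1 yaw -117.00 | F in 0.8 lat 0.4 z -1.8 Mz -0.03
```

There is no contact up to 50 mm in. Either the offset is tiny, or the tray is riding above the guides. I'll probe sideways gently to find out.

{"fn": "jog_arm", "kwargs": {
  "deltas": [
    [1,[0,0,1],[0,0,0]],
    [1,[0,0,1.5],[0,0,0]],
    [1,[0,0,1.5],[0,0,0]]
  ]
}}

```text
time: 12.5
eef_pos: [0.5923, -0.0173, 0.0271]
ee_rot: [-90.0, 0.0, -117.0]
contact_force: [-0.4, 0.2, -1.1]
width: 0.147
```

```bash
python3 st.py
```

```text
t 12.50 nose in 50.4 lat 2.7 z 27.1 yaw -116.99 | F in -0.0 lat -0.5 z -1.1 Mz -0.01
```

{"fn": "jog_arm", "kwargs": {
  "deltas": [
    [1,[0,0,-1],[0,0,0]],
    [1,[0,0,-2],[0,0,0]],
    [1,[0,0,-2],[0,0,0]]
  ]
}}

```text
time: 12.8
eef_pos: [0.5903, -0.0163, 0.0271]
ee_rot: [-90.0, 0.0, -117.0]
contact_force: [0.1, -0.3, -1.3]
width: 0.147
```

```bash
python3 st.py
```

```text
t 12.80 nose in 50.3 lat 0.5 z 27.1 yaw -116.98 | F in 0.2 lat 0.2 z -1.3 Mz 0.02
```

{"fn": "jog_arm", "kwargs": {
  "deltas": [
    [1,[0,0,-1],[0,0,0]],
    [1,[0,0,-1],[0,0,0]],
    [1,[0,0,-1],[0,0,0]]
  ]
}}

```text
time: 13.1
eef_pos: [0.5895, -0.0159, 0.0271]
ee_rot: [-90.0, 0.0, -117.0]
contact_force: [0.7, 0.1, -1.7]
width: 0.149
```

```bash
python3 st.py
```

```text
t 13.10 nose in 50.3 lat -0.3 z 27.1 yaw -116.99 | F in -0.4 lat 0.5 z -1.7 Mz 0.01
```

{"fn": "jog_arm", "kwargs": {
  "deltas": [
    [1,[0,0,-1],[0,0,0]],
    [1,[0,0,-1],[0,0,0]],
    [1,[0,0,-1],[0,0,0]]
  ]
}}

```text
time: 13.4
eef_pos: [0.5889, -0.0155, 0.0272]
ee_rot: [-90.0, 0.0, -117.0]
contact_force: [2.5, -0.8, -1.5]
width: 0.149
```

```bash
python3 st.py
```

```text
t 13.40 nose in 50.2 lat -1.1 z 27.2 yaw -116.98 | F in -0.4 lat 2.6 z -1.5 Mz 0.25
```

{"fn": "jog_arm", "kwargs": {
  "deltas": [
    [1,[0,0,-1],[0,0,0]],
    [1,[0,0,-1],[0,0,0]],
    [1,[0,0,-1],[0,0,0]]
  ]
}}

```text
time: 13.7
eef_pos: [0.5883, -0.0149, 0.0273]
ee_rot: [-89.9, 0.0, -117.0]
contact_force: [4.6, -0.2, -1.4]
width: 0.145
```

```bash
python3 st.py;  python3 - <<'E'
from cell import viewer; import cv2,pickle
c=viewer.capture("top"); cv2.imwrite("pics/e1t.png",cv2.resize(c["pixels"][150:320,320:480],None,fx=3.5,fy=3.5,interpolation=2))
E
```

```text
t 13.70 nose in 50.0 lat -1.9 z 27.3 yaw -116.97 | F in -1.9 lat 4.2 z -1.4 Mz 0.52
```

View pics/e1t.png

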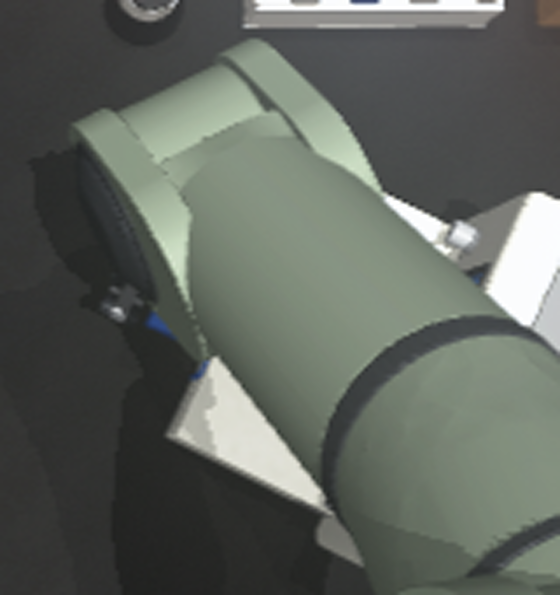

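The arm hides the bay, but the probe met a guide at about lat -0.7 with a pushback of 4 N. The range up to +2.7 was free, so the tray is between the guides and their centre is at about +1. I'll re-centre and continue.

{"fn": "jog_arm", "kwargs": {
  "deltas": [
    [1,[0,0,1.5],[0,0,0]],
    [1,[0,0,2.9],[0,0,0]],
    [1,[0,0,2.9],[0,0,0]],
    [1,[3,0,2.9],[0,0,0]],
    [1,[6,0,2.9],[0,0,0]],
    [1,[9,0,2.9],[0,0,0]],
    [1,[9,0,2.9],[0,0,0]]
  ]
}}

```text
time: 14.45
eef_pos: [0.586, -0.0251, 0.0271]
ee_rot: [-90.0, -0.0, -117.0]
contact_force: [-0.0, 0.0, -1.5]
width: 0.15
```

```bash
python3 st.py
```

```text
t 14.45 nose in 60.1 lat 0.6 z 27.1 yaw -117.03 | F in -0.0 lat -0.0 z -1.5 Mz 0.04
```

{"fn": "jog_arm", "kwargs": {
  "deltas": [
    [1,[3,0,0],[0,0,0]],
    [1,[6,0,0],[0,0,0]],
    [1,[9,0,0],[0,0,0]],
    [1,[9,0,0],[0,0,0]]
  ]
}}

```text
time: 14.85
eef_pos: [0.582, -0.033, 0.0271]
ee_rot: [-90.0, -0.0, -117.0]
contact_force: [0.3, 0.2, -1.4]
width: 0.146
```

```bash
python3 st.py
```

```text
t 14.85 nose in 69.0 lat 0.6 z 27.1 yaw -117.02 | F in -0.3 lat 0.1 z -1.4 Mz -0.08
```

{"fn": "jog_arm", "kwargs": {
  "deltas": [
    [1,[3,0,0],[0,0,0]],
    [1,[6,0,0],[0,0,0]],
    [1,[9,0,0],[0,0,0]],
    [1,[9,0,0],[0,0,0]]
  ]
}}

```text
time: 15.25
eef_pos: [0.5779, -0.041, 0.0271]
ee_rot: [-90.0, -0.0, -117.0]
contact_force: [0.6, -1.2, -1.9]
width: 0.148
```

```bash
python3 st.py
```

```text
t 15.25 nose in 78.0 lat 0.7 z 27.1 yaw -117.02 | F in 0.8 lat 1.1 z -1.9 Mz 0.05
```

{"fn": "jog_arm", "kwargs": {
  "deltas": [
    [1,[2,1,0.4],[0,0,0]],
    [1,[4,2,0.4],[0,0,0]],
    [1,[6,2,0.4],[0,0,0]],
    [1,[6,2,0.4],[0,0,0]]
  ]
}}

```text
time: 15.65
eef_pos: [0.5756, -0.0463, 0.025]
ee_rot: [-90.0, -0.0, -117.0]
contact_force: [-0.0, -0.2, -1.1]
width: 0.146
```

```bash
python3 st.py
```

```text
t 15.65 nose in 83.7 lat 1.0 z 25.0 yaw -117.01 | F in 0.2 lat 0.1 z -1.1 Mz 0.02
```

{"fn": "jog_arm", "kwargs": {
  "deltas": [
    [1,[2,0,0],[0,0,0]],
    [1,[4,0,0],[0,0,0]],
    [1,[4,0,0],[0,0,0]]
  ]
}}

```text
time: 15.95
eef_pos: [0.5738, -0.0499, 0.0251]
ee_rot: [-90.0, -0.0, -117.0]
contact_force: [0.4, -0.6, -1.4]
width: 0.151
```

```bash
python3 st.py
```

```text
t 15.95 nose in 87.7 lat 1.0 z 25.1 yaw -117.01 | F in 0.4 lat 0.6 z -1.4 Mz 0.01
```

{"fn": "jog_arm", "kwargs": {
  "deltas": [
    [1,[1,0,0],[0,0,0]],
    [1,[2,0,0],[0,0,0]],
    [1,[3,0,0],[0,0,0]],
    [1,[3,0,0],[0,0,0]]
  ]
}}

```text
time: 16.35
eef_pos: [0.5725, -0.0523, 0.0251]
ee_rot: [-90.0, -0.0, -117.0]
contact_force: [-0.2, -0.4, -1.1]
width: 0.151
```

```bash
python3 st.py
```

```text
t 16.35 nose in 90.5 lat 1.0 z 25.1 yaw -117.00 | F in 0.4 lat -0.0 z -1.1 Mz 0.02
```

Next is the valve region, in 2 mm steps.

{"fn": "jog_arm", "kwargs": {
  "deltas": [
    [1,[1,0,0],[0,0,0]],
    [1,[2,0,0],[0,0,0]],
    [1,[2,0,0],[0,0,0]]
  ]
}}

```text
time: 16.65
eef_pos: [0.5722, -0.0531, 0.0253]
ee_rot: [-90.0, 0.1, -117.0]
contact_force: [2.3, 4.6, -1.0]
width: 0.146
```

```bash
python3 st.py
```

```text
t 16.65 nose in 91.4 lat 1.1 z 25.3 yaw -116.96 | F in -5.1 lat 0.0 z -1.0 Mz -0.04
```

{"fn": "jog_arm", "kwargs": {
  "deltas": [
    [1,[1,0,0],[0,0,0]],
    [1,[2,0,0],[0,0,0]],
    [1,[2,0,0],[0,0,0]]
  ]
}}

```text
time: 16.95
eef_pos: [0.5713, -0.0548, 0.0253]
ee_rot: [-90.0, 0.1, -117.0]
contact_force: [1.2, 4.7, -0.5]
width: 0.144
```

```bash
python3 st.py
```

```text
t 16.95 nose in 93.3 lat 1.1 z 25.3 yaw -116.95 | F in -4.7 lat -1.0 z -0.5 Mz -0.14
```

{"fn": "jog_arm", "kwargs": {
  "deltas": [
    [1,[1,0,0],[0,0,0]],
    [1,[2,0,0],[0,0,0]],
    [1,[2,0,0],[0,0,0]]
  ]
}}

```text
time: 17.25
eef_pos: [0.5704, -0.0566, 0.0253]
ee_rot: [-90.0, 0.1, -117.0]
contact_force: [2.9, 4.3, -1.7]
width: 0.149
```

```bash
python3 st.py
```

```text
t 17.25 nose in 95.3 lat 1.1 z 25.3 yaw -116.95 | F in -5.1 lat 0.6 z -1.7 Mz -0.02
```

{"fn": "jog_arm", "kwargs": {
  "deltas": [
    [1,[1,0,0],[0,0,0]],
    [1,[2,0,0],[0,0,0]],
    [1,[2,0,0],[0,0,0]]
  ]
}}

```text
time: 17.55
eef_pos: [0.5695, -0.0584, 0.0253]
ee_rot: [-90.0, 0.1, -117.0]
contact_force: [2.0, 4.7, -0.6]
width: 0.147
```

```bash
python3 st.py
```

```text
t 17.55 nose in 97.3 lat 1.1 z 25.3 yaw -116.96 | F in -5.1 lat -0.4 z -0.6 Mz -0.01
```

{"fn": "jog_arm", "kwargs": {
  "deltas": [
    [1,[1,0,0],[0,0,0]],
    [1,[1,0,0],[0,0,0]]
  ]
}}

```text
time: 17.75
eef_pos: [0.5691, -0.0593, 0.0253]
ee_rot: [-90.0, 0.1, -117.0]
contact_force: [2.6, 5.0, -1.1]
width: 0.149
```

```bash
python3 st.py
```

```text
t 17.75 nose in 98.3 lat 1.1 z 25.3 yaw -116.95 | F in -5.7 lat 0.1 z -1.1 Mz -0.07
```

{"fn": "jog_arm", "kwargs": {
  "deltas": [
    [1,[1,0,0],[0,0,0]],
    [1,[1,0,0],[0,0,0]]
  ]
}}

```text
time: 17.95
eef_pos: [0.5688, -0.0597, 0.0253]
ee_rot: [-90.0, 0.1, -116.9]
contact_force: [3.1, 7.0, -2.0]
width: 0.139
```

```bash
python3 st.py
```

```text
t 17.95 nose in 98.8 lat 1.1 z 25.3 yaw -116.94 | F in -7.6 lat -0.4 z -2.0 Mz -0.06
```

The stop is starting to show: -7.6 N and the advance is stalling. I'll set the tray on the floor, then press in a little more.

{"fn": "jog_arm", "kwargs": {
  "deltas": [
    [1,[0,0.8,0],[0,0,0]],
    [1,[0,1.5,0],[0,0,0]],
    [1,[0,1.5,0],[0,0,0]]
  ]
}}

```text
time: 18.25
eef_pos: [0.5689, -0.0598, 0.0239]
ee_rot: [-89.9, 0.1, -116.9]
contact_force: [3.3, 8.2, 0.6]
width: 0.14
```

```bash
python3 st.py
```

```text
t 18.25 nose in 98.8 lat 1.2 z 23.9 yaw -116.94 | F in -8.8 lat -0.8 z 0.6 Mz -0.05
```

{"fn": "jog_arm", "kwargs": {
  "deltas": [
    [1,[1,0,0],[0,0,0]],
    [1,[1,0,0],[0,0,0]]
  ]
}}

```text
time: 18.45
eef_pos: [0.5689, -0.0598, 0.0241]
ee_rot: [-89.9, 0.2, -116.9]
contact_force: [4.8, 10.5, -0.4]
width: 0.147
```

```bash
python3 st.py
```

```text
t 18.45 nose in 98.8 lat 1.2 z 24.1 yaw -116.90 | F in -11.6 lat -0.5 z -0.4 Mz -0.05
```

{"fn": "jog_arm", "kwargs": {
  "deltas": [
    [1,[1,0,0],[0,0,0]],
    [1,[1,0,0],[0,0,0]]
  ]
}}

```text
time: 18.65
eef_pos: [0.5689, -0.0598, 0.0242]
ee_rot: [-89.9, 0.3, -116.9]
contact_force: [6.8, 15.8, -1.6]
width: 0.151
```

```bash
python3 st.py
```

```text
t 18.65 nose in 98.8 lat 1.2 z 24.2 yaw -116.86 | F in -17.2 lat -1.1 z -1.6 Mz -0.15
```

{"fn": "jog_arm", "kwargs": {
  "deltas": [
    [1,[-1.5,0,0],[0,0,0]],
    [1,[-1.5,0,0],[0,0,0]],
    [0.6,[-1.5,0,0],[0,0,0]],
    [0.2,[-1.5,0,0],[0,0,0]],
    [-0.4,[-1.5,0,0],[0,0,0]],
    [-1,[-1.5,0,0],[0,0,0]],
    [-1,[-1.5,0,0],[0,0,0]],
    [-1,[-1.5,0,0],[0,0,0]],
    [-1,[-1.5,0,0],[0,0,0]],
    [-1,[-1.5,0,0],[0,0,0]]
  ]
}}

```text
time: 19.65
eef_pos: [0.5678, -0.0615, 0.0236]
ee_rot: [-90.0, -0.0, -117.0]
contact_force: [0.3, 0.2, -1.0]
width: 0.999
```

```bash
python3 st.py
```

```text
t 19.65 nose in 100.9 lat 1.0 z 23.6 yaw -116.99 | F in -0.3 lat 0.2 z -1.0 Mz -0.04
```

The tray is at the stop: a firm 17 N with no further advance. It is now released with the fingers open. I'll rise straight up, back off, and look.

{"fn": "jog_arm", "kwargs": {
  "deltas": [
    [-1,[0,-20,0],[0,0,0]],
    [-1,[0,-50,0],[0,0,0]],
    [-1,[0,-95,0],[0,0,0]],
    [-1,[0,-140,0],[0,0,0]],
    [-1,[-40,-170,0],[0,0,0]],
    [-1,[-80,-195,0],[0,0,0]],
    [-1,[-80,-195,0],[0,0,0]],
    [-1,[-80,-195,0],[0,0,0]],
    [-1,[-80,-195,0],[0,0,0]]
  ]
}}

```text
time: 20.55
eef_pos: [0.6036, 0.0089, 0.218]
ee_rot: [-90.0, -0.1, -117.0]
contact_force: [0.1, 0.2, -0.6]
width: 1.001
```

```bash
python3 look.py f1; python3 - <<'E'
import pickle; from h import *
c=pickle.load(open("f1.pkl","rb")); cv2.imwrite("pics/f1c.png",cv2.resize(c["pixels"][190:300,220:420],None,fx=4,fy=4,interpolation=2))
E
```

```text
20.55 [0.60362333 0.00889643 0.21796993] [-9.00383085e+01 -5.90238461e-02 -1.17024856e+02] [ 0.09  0.18 -0.61]
[0.63965048 0.07905489 0.37368703] [ 1.61966691e+02 -2.14599250e-02 -2.69465097e+01]
```

View pics/f1c.png

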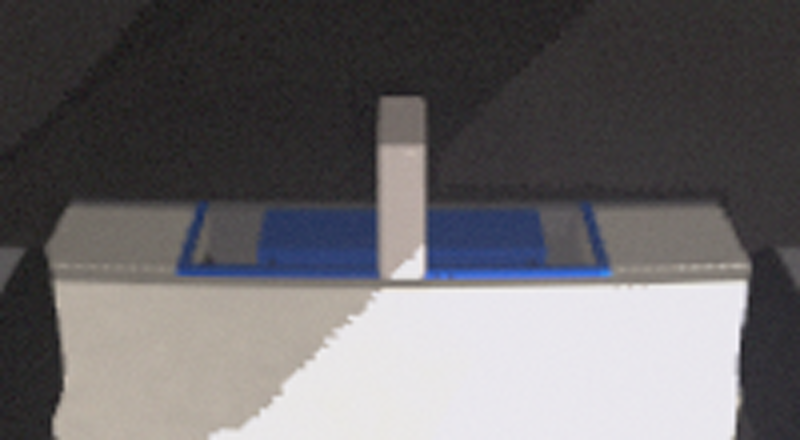

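The crop shows the tray inside the mouth and level, with its handle outwards at crop column 402. The front's lower edge is at crop row ~210, close to the mouth's lower edge. I'll check the flushness numerically.

```bash
python3 - <<'E'
import pickle; from h import *
from cell import viewer
c=pickle.load(open("f1.pkl","rb")); im=c["pixels"].astype(int)
o=np.array([.5555,-.0835]); u=np.array([-.454,-.891]); v=np.array([.891,-.454])
S=lambda px,z:[(lambda d:(round(1000*d@u,1),round(1000*d@v,1)))(p[:2]-o) for p in plane(c,px,z,True)]
def edge(cols,a,b,ch=0):
    out=[]
    for x in cols:
        g=cv2.GaussianBlur(im[...,ch].astype(np.float32),(1,3),0)[a:b,x]; d=np.abs(np.diff(g)); k=int(d.argmax()); w=d[max(k-1,0):k+2]; out.append([x,a+k+.5+((np.arange(len(w))-1)@w/w.sum() if len(w)==3 else 0)])
    return np.array(out)
t1=edge(range(290,312),236,248); t2=edge(range(330,352),236,248); f=edge(list(range(242,262))+list(range(378,398)),236,246)
print("rows tray L,R",t1[:,1].mean(),t2[:,1].mean(),"analyser face bottom",np.median(f[:,1]))
print("tray front lower edge (in,lat) L,R:",S([t1.mean(0)],.006),S([t2.mean(0)],.006)," face foot z=0:",S([[319,np.median(f[:,1])]],0))
e=edge(range(316,325),218,234,2); e2=edge(range(316,325),208,220,2); print("fin top end",S([e.mean(0)],.054),"fin bottom end",S([e2.mean(0)],.014),"expect in=-44")
m=(im[...,0]>im[...,2]+30); q=np.nonzero(m[248])[0]; print(q)
E
```

```text
rows tray L,R 240.708801922103 240.7150625067791 analyser face bottom 240.51648799637627
tray front lower edge (in,lat) L,R: [(np.float64(-2.3), np.float64(-23.8))] [(np.float64(-2.4), np.float64(29.0))]  face foot z=0: [(np.float64(0.2), np.float64(0.6))]
fin top end [(np.float64(-44.8), np.float64(1.8))] fin bottom end [(np.float64(-43.9), np.float64(1.9))] expect in=-44
[267 268 269 285 286 287 288 289 290 291 292 293 294 295 296 297 298 299
 300 301 302 303 304 305 306 307 308 309 310 311 312 313 327 328 329 330
 331 332 333 334 335 336 337 338 339 340 341 342 343 344 345 346 347 348
 349 350 351 352 353 354 355 367 368 369 499 500 501 502 503 504 505 506
 507 508 509 510 511 512 513 514 515 516 517 518 519 520 521 522 523 524
 525 526 527 528 529 530 531 532 533 534 535 536 537 538 539 540 541 542]
```

```bash
python3 - <<'E'
from cell import ticket; print(ticket.sign_off())
E
```

```text
the job is handed in; nothing more can be done
None
```

The tray is fully home in the analyser's bay, handle outwards, and I let go of it and handed the job in. The robot's clock read about 20.6 s of the 72 s allowed.

**How it went:** I gripped the tray by its fin at 60 N and lined it up with the mouth at yaw -117°. I then went in by small steps and met no flare. With the nose about 50 mm in, a gentle sideways probe touched one guide (4 N), placing their centre about 1 mm off the mouth's middle. I centred there, pushed through the valve at about 5 N, and reached the stop. Three further 1 mm steps gave no more movement while the force rose to 17 N, under the 30 N limit.

**Last checks:**
- **Flushness:** the fin's outer end measured 43.9 and 44.8 mm outside the face against 44 expected, so the tray is flush to within about 1 mm. The front is square and level.
- **Disagreement:** measuring the tray's front lower edge gave 2.3 mm outside the face. That edge is within a fraction of a pixel of the bay's own lower lip, so I think it picked up the lip and trusted the stop force and the fin instead.
- **Robot clear:** it stands off with its fingers open, and the force reading is within noise.
- **Mask and sensor:** the robot's path kept clear of both and no unexpected force showed. I did not re-measure their positions at the end.

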